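Hang the nozzle hanger on the storage rail and lock the rail's stop collar

TASK

On the two-rail hanging stand, first lift the hanger that carries two piping nozzles off its rail, over the end stops at the pillar, and hang it on the storage rail on the other side, between the pillar and the loose stop collar, and let go of it. Then turn the stop collar round the rail until its wing screw squarely faces the flat on the rail, and only then tighten the wing screw clockwise all the way home. Leave the hanger with the blank tags on its own rail and do not disturb the things standing around.

Things in the scene. Friction and masses are not known exactly. Their poses are not given: they have to be found in the camera images.
- rack: Fixed two-rail steel stand; position and yaw vary. Origin under its 110 x 200 mm base plate; z up, x away from the robot, +y to its left. From the head of a central 30 x 18 mm pillar two 20 mm thick round rails run level, axis 150 mm up: the first rail to +y (y 15 to 185 mm, then a 40 mm end-stop disc), the storage rail to -y (y -15 to -240 mm). A 48 mm end-stop disc on each side of the pillar.
- nozzle_hanger_tab (a point): Centre of the black grip tab (8 mm thick in x, 26 mm in y, 42 mm high) on the loose saddle hanger that carries two piping nozzles (cones), one on either side. Axes: z up, x across the rail, y along it. The tab's centre is 36 mm above the rail's axis when hung, its foot (the 32 mm wide crown) 15 mm, its top 56 mm. 90 to 180 g. Starts on the first rail, nearer or farther from the pillar.
- nozzle_hanger_saddle (a point): Point of the nozzle hanger on the rail's axis when it hangs properly, 36 mm below the tab's centre. The hanger is an inverted U astride the rail: underside of its crown 10 mm above this point, legs and nozzles down to 28 mm below it, gap between the legs 26 mm, flared at the foot; 88 mm overall across x, 26 mm along y.
- tag_hanger_saddle (a point): The same point of the second hanger, alike but with a blank white tag plate (40 mm along the rail, 36 mm high) on either side in place of the nozzles; tab top 56 mm above, lowest point 28 mm below it. It hangs on the first rail at least 50 mm from the nozzle hanger, centre to centre, and stays there.
- flat (a point): Centre of the milled flat (16 mm wide, 6 mm from the rail's axis) on the outer part of the storage rail (y -125 to -240 mm of the stand), under the collar at y = -180 mm. z is the outward normal of the flat, y runs along the rail.
- storage_rail (a joint): Direction of the flat, rad: 0 = it faces straight up, positive = leaning to the stand's +x. Varies from -0.3 to 0.3 from start to start; the rail is tight and does not turn in use.
- collar_axis (a point): Point on the rail's axis in the middle of the dark stop collar (outer diameter 40 mm, 18 mm wide along the rail, with a 16 mm square boss out to 28 mm from the axis), at y = -180 mm of the stand. z points along the wing screw, outwards from the rail; y along the rail.
- stop_collar (a joint): Turn of the collar about the rail's axis, rad: 0 = the screw points straight up, positive = leaning to the stand's +x, negative = to -x (towards the robot). Starts between -1.2 and -0.65. Stiff (about 0.07 N m) and stays where it is left; it cannot slide along the rail. Right when equal to storage_rail.
- wing (a point): Centre of the wing of the wing screw, 50 mm from the rail's axis. The wing is a flat steel plate, 34 mm long (its x), 8 mm thick (its y) and 26 mm high along the screw (its z, outwards), so it reaches from 37 to 63 mm from the axis. Loose, its length lies about across the rail, so that it can be pinched with the fingers closing along the rail, and the collar turned by it.
- wing_screw (a joint): Turn of the wing screw about its own axis, rad: grows as it is turned clockwise (seen from outside, looking at the rail). Starts loose at 0 to 0.3 (0 = wing across the rail); 1.57 = tight, at its stop, wing along the rail. Friction about 0.04 N m; it stays where it is left and does not move in or out.
- ring_2: Bystander: steel ring mould, 56 mm across, 50 mm high, origin under its centre, in front of the stand.
- fig_1: Bystander: fig, about 50 mm, origin under its centre, in front of the stand.
- nozzle_1: Bystander: loose piping nozzle, 27 mm across, 46 mm high, origin under its centre, behind the stand.
- squeeze_0: Bystander: squeeze bottle, 58 mm across, 208 mm high, origin under its centre, behind the stand.
- jam_jar: Bystander: jar with a knife in it, 76 mm across, 157 mm high, origin under its centre, behind the stand.
- jar_lid: Bystander: round jar lid, 71 mm across, 15 mm high, origin under its centre, in front of the stand.

How it is judged:
By the outcome, as a careful person would: the job done as asked, in the order asked, and still so for the second after the job is handed in, with the robot touching nothing.
It also fails if it takes over 50 s, if anything falls off the work surface, if the arm or the gripper's body presses on something with over 40 N, if the wrist force passes 120 N, or if a joint passes its speed limit or range.

ROBOT

A 6-joint arm with a two-finger parallel gripper is mounted at the origin on a cart in front of the work surface, level with it; the furniture and walls round the work are solid. World frame = base frame: x ahead of the robot, y to its left, z up, the work surface at z = 0. Lengths are in m, angles in rad, forces in N, time in s.
With the tool pointing down it reaches from about 0.275 to 0.875 m from the base axis. Payload 12.5 kg.
Tool frame: the origin (TCP) lies at the very end of the fingers, on their centre line; the grasp point (between the pads) lies 19 mm behind it; x points along the fingers, y is the direction in which the jaws open and shut, and the axes are right-handed (so a half turn about x gives the same grasp; the last joint's range is limited). The gripper opens to 85 mm and grips with 20 to 120 N. Pads are 22 mm wide; open, the fingers measure 114 mm over their backs; the gripper's body (76 mm by 85 mm) begins 54 mm behind the grasp point. The pads swing forward as they close: fully open they stand 13 mm farther back than shut.
Start: joints at [-1.389, 0.351, 1.652, -0, 1.139, -0.085], TCP at [0.145, -0.531, 0.231] pointing down, gripper open.
Joint ranges: [-2.75, 2.75], [-0.79, 2.1], [0.01, 2.65], [-1.57, 4.71], [0.07, 3.14], [-2.87, 2.87]. Speed limits (rad/s): [2.22, 2.22, 2.79, 3.14, 3.14, 3.14].

INTERFACE

Orientations are given as a 3x3 rotation matrix whose columns are the frame's x, y, z axes.
In Python, from bench import manip gives the robot as it stands. Calls block until the motion is done:
- manip.move_ptp(position, orientation): joint-space move of the TCP to a pose.
- manip.move_l(position, attitude=None, max_speed=0.15): straight line of the TCP; attitude=None keeps the orientation; max_speed is the mean speed in m/s.
- manip.move_j(angles): joint-space move.
- manip.set_gripper(opening, effort=None): opening from 0.0 (shut) to 1.0 (fully open); effort is the grip in N (None keeps the last); returns when the fingers have stopped.
- manip.dwell(seconds).
- manip.inverse_kinematics(position, orientation): joint angles nearest the present ones, or None.
- manip.grab_frame(name): name is "side" or "top"; returns (picture, depth): 384x512x3 uint8, red, green, blue; 384x512 float32, m along the optical axis (not along the pixel's ray), 0 where there is no reading.
- manip.get_calibration(name): a dict with "camera_matrix" (3x3 intrinsics, pixels), "R" (3x3) and "t" (3): a world point X has camera coordinates R X + t. Camera axes: x right, y down, z forward; pixel columns grow to the right and rows downward; lengths in m; the calibration is good to about 2 mm. A picture is of the moment at which its call begins. get_calibration takes no time and is no camera call.
A pose or a line that the arm cannot do raises manip.Unreachable and nothing moves.
- manip.sign_off(): hands the job in, once; it reports no verdict.
Trained networks look in the newest picture that a camera, given by its name, has taken for a name from the list of things; names that differ only in an ending like _2 or _b are one class to them, and where a whole thing is asked for, a point or a joint stands for the part that bears it (a point fixed in the world has none). Each returns a list of dicts, best first, with "confidence" (0 to 1); they miss things now and then, are a little off and sometimes report something else, mostly with a low value. They report only what shows in the picture. A call takes as long as a camera call.
- manip.look_for(camera, name): "at" ([x, y, z] in m, in world coordinates, good to about 4 mm: the middle of the surface that is visible of it).
Readings, each from a call of its own:
- manip.current_time(): time.
- manip.current_qpos(): joint angles.
- manip.current_joint_vel(): joint speeds.
- manip.current_joint_torque(): joint torques, N m.
- manip.current_ee_pos(): TCP position.
- manip.current_tcp_rot(): TCP orientation.
- manip.current_force(): force on the tool from outside, world axes, zero at the start.
- manip.current_ft_torque(): the same for the moment, N m.
- manip.current_grip_width(): opening from 0.0 (shut) to 1.0 (fully open).
Only numpy, scipy, OpenCV 4.12 (cv2) and the standard library are available. Lean on these libraries where they do the work, as an engineer would, in place of code of your own. Each camera call takes 0.05 s, during which the arm holds its last target. There are 200 camera calls.

## Working session

There is one attempt and no reset: what is moved stays moved. The work goes in short steps, each a Python script; the robot and the scene stay as the last script left them, time stands still between calls to the robot, and variables do not carry over. Pictures are saved under pics/ and viewed, about 8 in all and at most 12, crops included, and the job is handed in when it is done.

```bash
mkdir -p pics; ls; cat > h.py <<'E'
import numpy as np, cv2
from bench import manip as m
def cloud(cam):
    im,d=m.grab_frame(cam); c=m.get_calibration(cam); K=np.array(c["camera_matrix"]);R=np.array(c["R"]);t=np.array(c["t"])
    v,u=np.mgrid[:384,:512]
    P=np.stack([(u-K[0,2])/K[0,0]*d,(v-K[1,2])/K[1,1]*d,d],-1)
    W=(P-t)@R; W[d==0]=np.nan
    return im,W
def save(n,im): cv2.imwrite("pics/"+n,cv2.cvtColor(im,cv2.COLOR_RGB2BGR))
E
python3 - <<'E'
from h import *
np.set_printoptions(precision=4,suppress=True)
ims=[]
for c in("side","top"):
    im,W=cloud(c); np.savez("pics/%s0.npz"%c,im=im,W=W); save(c+"0.png",im)
    k=m.get_calibration(c); R=np.array(k["R"]);print(c,"cam at",-R.T@np.array(k["t"]),R[2])
    for n in["rack","nozzle_hanger_tab","nozzle_hanger_saddle","tag_hanger_saddle","flat","collar_axis","wing","ring_2","fig_1","nozzle_1","squeeze_0","jam_jar","jar_lid"]:
        for r in m.look_for(c,n)[:2]: print(n,np.array(r["at"]),round(r["confidence"],2))
print(m.current_time())
E
```

```text
pics
side cam at [ 0.3809 -0.9118  0.5757] [ 0.199   0.8723 -0.4466]
rack [ 0.5567 -0.2067  0.1134] 0.9
nozzle_hanger_tab [ 0.5785 -0.0865  0.1546] 0.87
nozzle_hanger_saddle [ 0.5787 -0.0886  0.1529] 0.7
tag_hanger_saddle [ 0.5905 -0.0235  0.1654] 0.71
flat [ 0.5597 -0.2765  0.1537] 0.84
flat [ 0.7018 -0.0384  0.0811] 0.33
collar_axis [ 0.5379 -0.3186  0.1683] 0.57
collar_axis [ 0.59   -0.0208  0.1635] 0.41
wing [ 0.5147 -0.3179  0.1761] 0.58
ring_2 [ 0.4694 -0.1823  0.0302] 0.7
ring_2 [ 0.5348 -0.3165  0.1646] 0.5
fig_1 [ 0.4747 -0.0613  0.0243] 0.58
nozzle_1 [ 0.6454 -0.2495  0.0164] 0.69
squeeze_0 [ 0.7033 -0.1432  0.0979] 0.67
jam_jar [ 0.7028 -0.0353  0.079 ] 0.7
jar_lid [0.5208 0.0559 0.0038] 0.94
top cam at [ 0.4631 -0.077   1.1314] [ 0.0856 -0.0267 -0.996 ]
rack [ 0.5658 -0.1597  0.0105] 0.7
rack [ 0.5574 -0.2549  0.1563] 0.6
nozzle_hanger_tab [ 0.5818 -0.0762  0.1625] 0.89
nozzle_hanger_tab [ 0.5644 -0.1606  0.0068] 0.3
nozzle_hanger_saddle [ 0.5771 -0.0703  0.161 ] 0.67
tag_hanger_saddle [ 0.5898 -0.0071  0.1661] 0.64
flat [ 0.5645 -0.2503  0.1608] 0.67
collar_axis [ 0.5431 -0.3123  0.1698] 0.48
wing [ 0.5131 -0.3072  0.1841] 0.48
ring_2 [ 0.477  -0.1735  0.0386] 0.64
ring_2 [ 0.5424 -0.3149  0.1699] 0.33
fig_1 [ 0.4826 -0.0497  0.0339] 0.64
fig_1 [ 0.5819 -0.0727  0.1638] 0.31
nozzle_1 [ 0.5664 -0.1591  0.0069] 0.63
nozzle_1 [ 0.6463 -0.2396  0.0179] 0.48
squeeze_0 [ 0.6963 -0.1104  0.1395] 0.81
jam_jar [ 0.7277 -0.0224  0.0654] 0.92
jar_lid [0.5191 0.0451 0.0028] 0.9
1.4
```

View pics/side0.png

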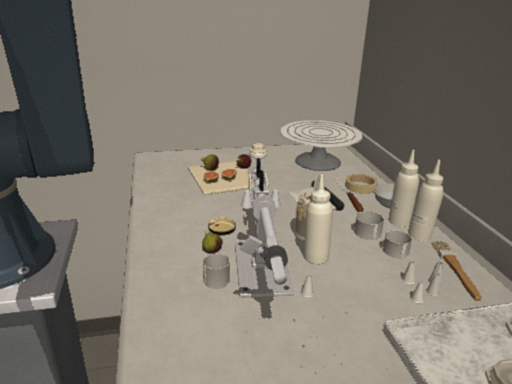

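View pics/top0.png

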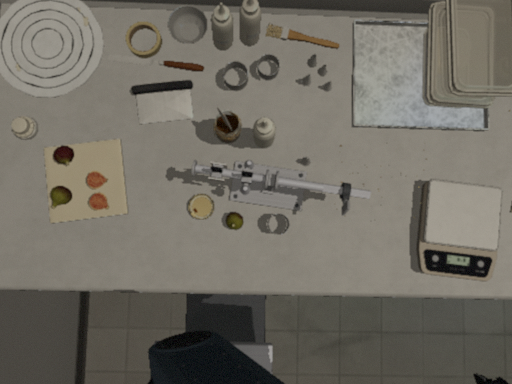

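The side view shows the stand near (262,230), with the collar and wing at about (278,262). In the top view the nozzle hanger is at (245,178), the tag hanger at (217,172) and the collar and wing at (345,193). Next I'll fit the geometry from the depth data.

```bash
python3 - <<'E'
from h import *
np.set_printoptions(precision=4,suppress=True,linewidth=150)
D={c:np.load("pics/%s0.npz"%c) for c in("side","top")}
for c in D:
    W=D[c]["W"]; im=D[c]["im"]
    x,y,z=W[...,0],W[...,1],W[...,2]
    s=(abs(x-0.565)<.06)&(y>-.30)&(y<-.20)&(z>.135)&(z<.175)
    P=W[s]; print(c,len(P))
    A=np.c_[np.ones(len(P)),P[:,1]+.25]
    print(" x fit",np.linalg.lstsq(A,P[:,0],rcond=None)[0]," z",np.linalg.lstsq(A,P[:,2],rcond=None)[0], "zmax",np.percentile(P[:,2],[50,90,99]))
    # profile of everything near the rail per y bin
    for y0 in np.arange(-.40,.07,.01):
        s=(abs(x-(.5635+.11*(y+.25)))<.075)&(abs(y-y0)<.005)&(z>.10)&(z<.26)
        if s.sum()>2:
            p=W[s]; i=p[:,2].argmax(); print("  y%.2f n%d x[%.3f %.3f] ztop %.3f at x %.3f"%(y0,len(p),p[:,0].min(),p[:,0].max(),p[i,2],p[i,0]))
    (a,b,c0,d)=(215,295,210,310) if c=="side" else (150,220,190,390)
    q=im[c0:d,a:b] if c=="side" else im[a:b,c0:d]
def up(q,f): return cv2.resize(q,None,fx=f,fy=f,interpolation=cv2.INTER_CUBIC)
save("crop_side.png",up(D["side"]["im"][140:290,215:315],4)); save("crop_top.png",up(D["top"]["im"][150:220,190:380],4))
E
```

```text
side 287
 x fit [0.5643 0.1207]  z [0.1572 0.0313] zmax [0.1576 0.1602 0.1611]
  y-0.38 n95 x[0.540 0.560] ztop 0.158 at x 0.554
  y-0.37 n50 x[0.540 0.561] ztop 0.159 at x 0.556
  y-0.36 n47 x[0.541 0.562] ztop 0.159 at x 0.557
  y-0.35 n45 x[0.543 0.563] ztop 0.161 at x 0.558
  y-0.34 n41 x[0.545 0.563] ztop 0.158 at x 0.559
  y-0.33 n201 x[0.534 0.575] ztop 0.171 at x 0.554
  y-0.32 n386 x[0.505 0.576] ztop 0.197 at x 0.514
  y-0.31 n140 x[0.498 0.576] ztop 0.195 at x 0.513
  y-0.29 n11 x[0.554 0.568] ztop 0.158 at x 0.565
  y-0.28 n34 x[0.551 0.570] ztop 0.158 at x 0.568
  y-0.27 n37 x[0.553 0.572] ztop 0.160 at x 0.569
  y-0.26 n41 x[0.554 0.574] ztop 0.161 at x 0.562
  y-0.25 n33 x[0.555 0.576] ztop 0.161 at x 0.564
  y-0.24 n29 x[0.557 0.576] ztop 0.160 at x 0.566
  y-0.23 n31 x[0.558 0.578] ztop 0.161 at x 0.567
  y-0.22 n30 x[0.560 0.579] ztop 0.161 at x 0.568
  y-0.21 n28 x[0.561 0.579] ztop 0.161 at x 0.567
  y-0.20 n28 x[0.562 0.582] ztop 0.161 at x 0.568
  y-0.19 n25 x[0.564 0.582] ztop 0.162 at x 0.573
  y-0.18 n26 x[0.564 0.584] ztop 0.161 at x 0.577
  y-0.17 n25 x[0.5
[... 2502 characters left out ...]
.583
  y-0.08 n132 x[0.544 0.623] ztop 0.207 at x 0.586
  y-0.07 n115 x[0.543 0.621] ztop 0.206 at x 0.585
  y-0.06 n52 x[0.546 0.597] ztop 0.205 at x 0.585
  y-0.05 n37 x[0.580 0.597] ztop 0.161 at x 0.590
  y-0.04 n37 x[0.580 0.599] ztop 0.162 at x 0.593
  y-0.03 n41 x[0.582 0.611] ztop 0.164 at x 0.611
  y-0.02 n69 x[0.572 0.612] ztop 0.208 at x 0.593
  y-0.01 n88 x[0.573 0.614] ztop 0.207 at x 0.595
  y0.00 n75 x[0.574 0.616] ztop 0.210 at x 0.594
  y0.01 n52 x[0.575 0.615] ztop 0.209 at x 0.596
  y0.02 n37 x[0.576 0.607] ztop 0.163 at x 0.596
  y0.03 n32 x[0.589 0.609] ztop 0.164 at x 0.598
  y0.04 n34 x[0.589 0.619] ztop 0.162 at x 0.602
  y0.05 n68 x[0.582 0.621] ztop 0.171 at x 0.605
```

View pics/crop_side.png

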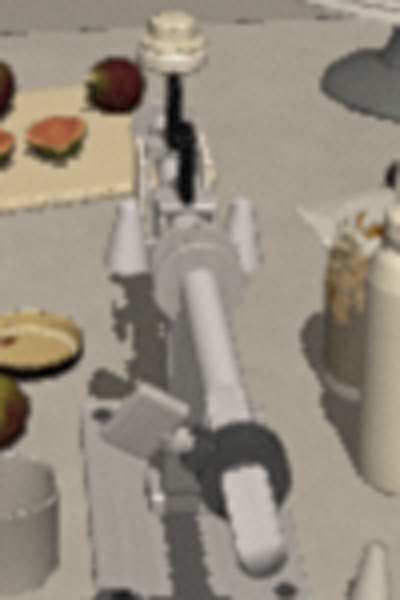

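View pics/crop_top.png

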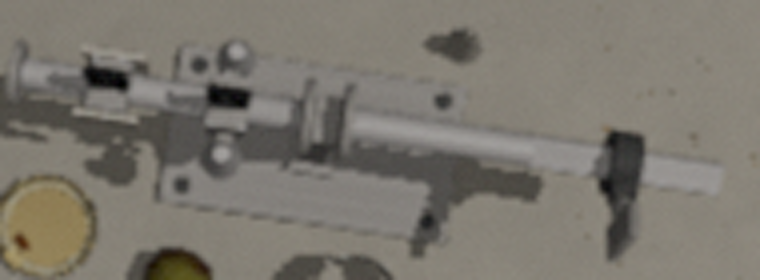

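The crops show the nozzle hanger next to the pillar and the tag hanger farther out. The wing leans towards the robot, with its flat side along the rail. I'll fit the rail, flat and wing models and check reachability.

```bash
cat >> h.py <<'E'
from scipy.optimize import least_squares
def frames(n):
    out={}
    for c in("side","top"):
        L=[cloud(c) for _ in range(n)]
        save("last_%s.png"%c,L[-1][0]); np.save("last_%s.npy"%c,np.nanmedian([w for _,w in L],0)); out[c]=np.nanmedian([w for _,w in L],0)
    return out
class Stand:
    def __init__(s,ox,oy,yaw):
        s.o=np.array([ox,oy,0.]); c,n=np.cos(yaw),np.sin(yaw); s.R=np.array([[c,-n,0],[n,c,0],[0,0,1]])
    def loc(s,W): return (W-s.o)@s.R
    def w(s,p): return s.o+s.R@np.asarray(p,float)
    def rot(s,alpha,phi,flip=1):
        """tool pointing inward along a screw leaning alpha; jaws at phi clockwise from the rail direction"""
        z=np.array([np.sin(alpha),0,np.cos(alpha)]); tx=-z
        a=np.array([0,1.,0])*flip; b=np.cross(tx,a); ty=a*np.cos(phi)+b*np.sin(phi)
        return s.R@np.c_[tx,ty,np.cross(tx,ty)]
def circ(p,y):  # per-camera circle fit on plain rail
    q=p[:,[0,2]]; r=least_squares(lambda c:np.hypot(*(q-c).T)-.010,[0,.15],loss="soft_l1",f_scale=.001); return r.x
def flatfit(p):
    q=p[:,[0,2]]
    best=None
    for t0 in(-.25,0,.25):
        def f(v):
            d=q-v[:2]; return np.maximum(np.hypot(*d.T)-.010, d@[np.sin(v[2]),np.cos(v[2])]-.006)
        r=least_squares(f,[0,.15,t0],loss="soft_l1",f_scale=.001,diff_step=1e-4)
        if best is None or r.cost<best.cost: best=r
    return best
def wingfit(p,c,a0,ph0=.15,full=False):
    """box fit; p: stand-frame pts, c=(x,z) axis"""
    def f(v):
        a,ph=v[:2]; d=p-[c[0],v[2],c[1]]
        z=d@[np.sin(a),0,np.cos(a)]; x=d@[np.cos(a),0,-np.sin(a)]; y=d[:,1]
        # clockwise seen from outside: rotation by -ph about z
        u=x*np.cos(ph)-y*np.sin(ph); w=x*np.sin(ph)+y*np.cos(ph)
        q=abs(np.c_[u,w,z-.050])-[.017,.004,.013]
        return np.linalg.norm(np.maximum(q,0),axis=1)+np.minimum(q.max(1),0)
    return min((least_squares(f,[a0+e,ph0+k,-.18],loss="soft_l1",f_scale=.001) for e in(-.1,.1) for k in(-.15,.15)),key=lambda r:r.cost)
E
cat > fit.py <<'E'
from h import *
np.set_printoptions(precision=4,suppress=True,linewidth=150)
def analyse(F,st,a0,ph0=.15,rng=(-.112,-.04)):
    for c,W in F.items():
        L=st.loc(W).reshape(-1,3); L=L[np.isfinite(L).all(1)]
        near=(abs(L[:,0])<.03)&(abs(L[:,2]-.15)<.02)
        pl=L[near&(L[:,1]>rng[0])&(L[:,1]<rng[1])]
        fl=L[near&(((L[:,1]>-.160)&(L[:,1]<-.130))|((L[:,1]>-.236)&(L[:,1]<-.198)))]
        cc=circ(pl,0); r=flatfit(fl)
        d=L-[cc[0],-.18,cc[1]]; rr=np.hypot(d[:,0],d[:,2])
        s=(rr>.034)&(rr<.075)&(abs(d[:,1])<.028)&(d[:,2]>-.01)
        wf=wingfit(L[s],cc,a0,ph0)
        print(c,"rail",cc,len(pl),"| flat",r.x,len(fl),"rms",np.sqrt(2*r.cost/len(fl)),"| wing a,phi,y",wf.x,s.sum(),"rms",np.sqrt(2*wf.cost/s.sum()))
E
python3 - <<'E'
from fit import *
F=frames(5)
W=F["top"]
def ax(v,L):
    d=L[:,0]-v[0]-v[1]*(L[:,1]+.139); return np.maximum(np.hypot(d/np.hypot(1,v[1]),L[:,2]-v[2])-.01,-.01)
for c,W in F.items():
    L=W.reshape(-1,3); s=(abs(L[:,0]-.5774-.125*(L[:,1]+.139))<.014)&(L[:,2]>.14)&(L[:,2]<.168)
    y=L[:,1]; s&=((y>-.255)&(y<-.165))|((y>-.110)&(y<-.098))|((y>-.052)&(y<-.04))|((y>.025)&(y<.035))
    r=least_squares(ax,[.5774,.125,.15],args=(L[s],),loss="soft_l1",f_scale=.001); print(c,r.x,s.sum())
    yaw=-np.arctan(r.x[1]); st=Stand(r.x[0],-.139,yaw); Q=st.loc(L)
    # y features
    rail=(abs(Q[:,0])<.006)&(abs(Q[:,2]-.157)<.006); print(" rail y min",np.nanpercentile(Q[rail&(Q[:,1]<-.2),1],[0,1,3]))
    disc=(np.hypot(Q[:,0],Q[:,2]-.15)<.026)&(np.hypot(Q[:,0],Q[:,2]-.15)>.015)&(abs(Q[:,1])<.04)&(Q[:,2]>.15); print(" discs y",np.nanpercentile(Q[disc,1],[2,10,90,98]))
    col=(np.hypot(Q[:,0],Q[:,2]-.15)<.023)&(np.hypot(Q[:,0],Q[:,2]-.15)>.015)&(abs(Q[:,1]+.18)<.03)&(Q[:,2]>.15); print(" collar y",np.nanpercentile(Q[col,1],[3,97]))
    tab=(Q[:,2]>.190)&(Q[:,2]<.22)&(abs(Q[:,0])<.02)&(abs(Q[:,1]-.06)<.03); print(" tab y",np.nanpercentile(Q[tab,1],[3,97]),"x",np.nanpercentile(Q[tab,0],[3,50,97]))
    tag=(Q[:,2]>.190)&(Q[:,2]<.22)&(abs(Q[:,0])<.02)&(abs(Q[:,1]-.137)<.03); print(" tagtab y",np.nanpercentile(Q[tag,1],[3,97]))
st=Stand(.577,-.139,-.122)
analyse(F,st,-.95)
for al,r,y,ph in[(0,.012,.062,np.pi/2),(0,.09,.062,np.pi/2),(0,.09,-.085,np.pi/2),(-.95,.034,-.18,.15),(-.95,.11,-.18,.15),(-.3,.034,-.18,.15),(.3,.034,-.18,.15),(.3,.034,-.18,1.6),(-.3,.034,-.18,1.6),(.3,.11,-.18,1.6)]:
    for f in(1,-1):
        q=m.inverse_kinematics(st.w([r*np.sin(al),y,.15+r*np.cos(al)]),st.rot(al,ph,f)); print(al,r,y,round(ph,2),f,None if q is None else np.round(q,2))
E
```

```text
side [0.5798 0.1254 0.1501] 267
 rail y min [-0.241  -0.2408 -0.2407]
 discs y [-0.0164 -0.0157  0.0102  0.0124]
 collar y [-0.1899 -0.172 ]
 tab y [0.0461 0.0677] x [-0.0042 -0.001   0.002 ]
 tagtab y [0.1173 0.1377]
top [0.5777 0.1239 0.1497] 429
 rail y min [-0.2374 -0.2366 -0.236 ]
 discs y [-0.0116 -0.0107  0.017   0.0179]
 collar y [-0.1856 -0.168 ]
 tab y [0.0514 0.0747] x [-0.0042 -0.0012  0.0037]
 tagtab y [0.1218 0.1459]
side rail [0.0026 0.1501] 201 | flat [ 0.0023  0.1502 -0.2856] 243 rms 0.0003237543229687633 | wing a,phi,y [-1.0132  0.1846 -0.1797] 285 rms 0.000736133242312564
top rail [0.0006 0.1497] 248 | flat [ 0.0003  0.1495 -0.3025] 232 rms 0.0007220817317782271 | wing a,phi,y [-1.0204  0.188  -0.1767] 106 rms 0.0006369659430986172
0 0.012 0.062 1.57 1 [-0.21  0.5   1.61 -0.    1.03 -0.09]
0 0.012 0.062 1.57 -1 None
0 0.09 0.062 1.57 1 [-0.21  0.41  1.54 -0.    1.19 -0.09]
0 0.09 0.062 1.57 -1 None
0 0.09 -0.085 1.57 1 [-0.45  0.45  1.48 -0.    1.21 -0.33]
0 0.09 -0.085 1.57 -1 [-0.45  0.45  1.48 -0.    1.21  2.81]
-0.95 0.034 -0.18 0.15 1 [-0.85  0.42  2.09  1.84  0.6   2.49]
-0.95 0.034 -0.18 0.15 -1 [-0.85  0.42  2.09  1.84  0.6  -0.66]
-0.95 0.11 -0.18 0.15 1 [-0.96  0.26  2.19  1.64  0.65  2.63]
-0.95 0.11 -0.18 0.15 -1 [-0.96  0.26  2.19  1.64  0.65 -0.51]
-0.3 0.034 -0.18 0.15 1 [-0.66  0.44  1.69  0.22  0.77 -2.1 ]
-0.3 0.034 -0.18 0.15 -1 [-0.66  0.44  1.69  0.22  0.77  1.04]
0.3 0.034 -0.18 0.15 1 [-0.54  0.72  1.2  -0.12  1.5  -1.81]
0.3 0.034 -0.18 0.15 -1 [-0.54  0.72  1.2  -0.12  1.5   1.33]
0.3 0.034 -0.18 1.6 1 [-0.54  0.72  1.2  -0.12  1.5  -0.36]
0.3 0.034 -0.18 1.6 -1 [-0.54  0.72  1.2  -0.12  1.5   2.78]
-0.3 0.034 -0.18 1.6 1 [-0.66  0.44  1.69  0.22  0.77 -0.65]
-0.3 0.034 -0.18 1.6 -1 [-0.66  0.44  1.69  0.22  0.77  2.49]
0.3 0.11 -0.18 1.6 1 [-0.52  0.71  1.04 -0.12  1.66 -0.37]
0.3 0.11 -0.18 1.6 -1 [-0.52  0.71  1.04 -0.12  1.66  2.77]
```

Both cameras agree: the flat is at about -0.29, the collar at about -1.015 and the screw at about 0.19. Now for the hanger move.

```bash
cat >> h.py <<'E'
ST=Stand(.5788,-.1388,-.1245); AX=np.array([0,.150])
def pose(r,y,al,ph,f=1): return ST.w([AX[0]+r*np.sin(al),y,AX[1]+r*np.cos(al)]),ST.rot(al,ph,f)
def go(r,y,al,ph,f=1,v=.15): p,R=pose(r,y,al,ph,f); m.move_l(p,R,v)
E
python3 - <<'E'
from h import *
np.set_printoptions(precision=3,suppress=True)
h=np.pi/2
p=m.current_ee_pos(); m.move_l([p[0],p[1],.31]); m.set_gripper(.5)
m.move_ptp(*pose(.15,.060,0,h)); print(m.current_time())
go(.07,.060,0,h,v=.25); go(.022,.060,0,h,v=.08)
m.set_gripper(0,40); print("grip",m.current_grip_width(),m.current_force())
go(.052,.060,0,h,v=.08); print("lift",m.current_grip_width(),m.current_force())
go(.098,.060,0,h,v=.15); print(m.current_time(),m.current_force())
for c in("side","top"): save("lift_%s.png"%c,m.grab_frame(c)[0])
a=cv2.imread("pics/lift_side.png")[110:290,190:340]; b=cv2.imread("pics/lift_top.png")[110:230,180:380]
a=cv2.resize(a,None,fx=2.5,fy=2.5); b=cv2.resize(b,None,fx=2,fy=2); o=np.zeros((450,780,3),np.uint8); o[:,:375]=a; o[:240,380:780]=b; cv2.imwrite("pics/lift.png",o)
E
```

```text
5.3167
grip 0.08608665996990719 [-0.571 -0.418  3.868]
lift 0.08839422762210812 [-0.767  0.024 -1.839]
7.9167 [ 0.011  0.107 -1.68 ]
```

View pics/lift.png

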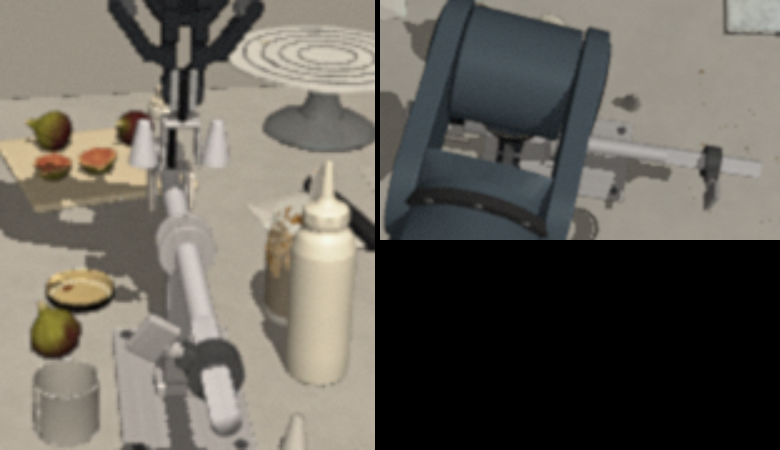

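The side view shows the hanger lifted and hanging level, with its nozzles at crop (145,145) and (215,145), clear of the end-stop disc. The 1.7 N reading fits its weight. Next I'll carry it over and lower it.

```bash
python3 - <<'E'
from h import *
np.set_printoptions(precision=3,suppress=True)
h=np.pi/2; Y=-.083
go(.098,Y,0,h,v=.15); go(.045,Y,0,h,v=.12); print(m.current_force())
for r in(.034,.028,.0245,.0225,.0215):
    go(r,Y,0,h,v=.05); f=m.current_force(); print(r,f)
    if f[2]>2: break
m.set_gripper(.5); print("open",m.current_force())
go(.10,Y,0,h,v=.15); print(m.current_time())
m.move_ptp(*pose(.14,-.18,-1.0,.19,-1)); print(m.current_time(),m.current_qpos(),m.current_ee_pos())
F=frames(3); print(m.current_time())
from fit import analyse
analyse(F,ST,-1.0,rng=(-.125,-.105))
for c,W in F.items():
    L=ST.loc(W).reshape(-1,3); t=L[(abs(L[:,0])<.02)&(abs(L[:,1]+.083)<.03)&(L[:,2]>.19)&(L[:,2]<.225)]
    if len(t): print(c,"tab",len(t),np.percentile(t,[3,50,97],axis=0))
a=cv2.imread("pics/last_side.png")[110:290,190:340]; b=cv2.imread("pics/last_top.png")[110:230,180:380]
a=cv2.resize(a,None,fx=2.5,fy=2.5); b=cv2.resize(b,None,fx=2,fy=2); o=np.zeros((450,780,3),np.uint8); o[:,:375]=a; o[:240,380:780]=b; cv2.imwrite("pics/placed.png",o)
E
```

```text
[ 0.244  0.086 -1.227]
0.034 [-0.3    0.066 -1.988]
0.028 [-0.541 -0.112 -0.559]
0.0245 [ 0.16   0.111 -1.18 ]
0.0225 [ 0.559 -0.102 -0.995]
0.0215 [-3.016  1.197  6.692]
open [ 0.916 -0.223  0.416]
12.2
13.675 [-1.032  0.216  2.244  1.664  0.73  -0.541] [ 0.44  -0.303  0.226]
13.975
side rail [0.0011 0.15  ] 71 | flat [ 0.001   0.1502 -0.2956] 243 rms 0.0004432929677983625 | wing a,phi,y [-1.0119  0.1852 -0.1802] 284 rms 0.000782727547446828
top rail [-0.0009  0.1493] 66 | flat [-0.0009  0.1496 -0.2726] 232 rms 0.0008811467283429833 | wing a,phi,y [-1.0171  0.1948 -0.1772] 108 rms 0.0007910647146757438
side tab 69 [[-0.0032 -0.0975  0.1917]
 [ 0.     -0.0936  0.2016]
 [ 0.0044 -0.0737  0.2061]]
top tab 47 [[-0.005  -0.0913  0.1925]
 [-0.0023 -0.0797  0.2047]
 [ 0.0023 -0.0683  0.2072]]
```

View pics/placed.png

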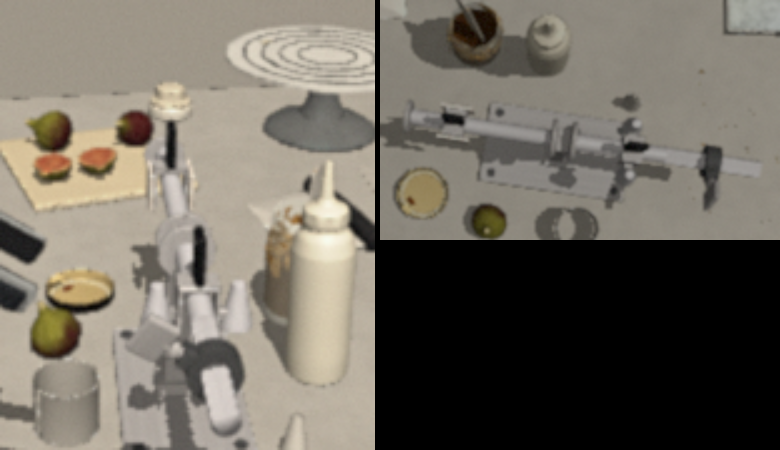

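The hanger is now on the storage rail, with its tab at crop (635,147) in the top view, level with the tab top at z = 0.206. The tag hanger is unmoved. Now I'll pinch the wing and turn the collar.

```bash
python3 - <<'E'
from h import *
from fit import analyse
np.set_printoptions(precision=3,suppress=True)
a0,ph,a1,Y=-1.015,.19,-.288,-.1795
m.set_gripper(.35)
go(.14,Y,a0,ph,-1); go(.07,Y,a0,ph,-1,v=.12); go(.034,Y,a0,ph,-1,v=.08); print("at",m.current_force())
m.set_gripper(0,30); print("grip",m.current_grip_width(),m.current_force(),m.current_time())
for a in np.linspace(a0,a1,8)[1:]:
    go(.034,Y,a,ph,-1,v=.06); print(round(a,3),m.current_force(),m.current_ft_torque(),m.current_grip_width())
print(m.current_time())
m.dwell(.1); m.set_gripper(.35); go(.13,Y,a1,ph,-1,v=.2)
F=frames(3); print(m.current_time(),m.current_qpos()); analyse(F,ST,a1,.19,rng=(-.125,-.105))
b=cv2.imread("pics/last_side.png")[160:290,210:330]; cv2.imwrite("pics/turned.png",cv2.resize(b,None,fx=4,fy=4))
E
```

```text
at [-0.187 -0.069 -0.225]
grip 0.14318103904976 [-3.682  2.226  2.517] 16.15
-0.911 [-4.564  2.44   5.912] [0.229 0.071 0.332] 0.14237873095859635
-0.807 [-5.359  2.584  6.996] [0.291 0.057 0.367] 0.1402006300079636
-0.703 [-3.286  2.618  6.97 ] [ 0.329 -0.026  0.352] 0.14213553192231693
-0.6 [-2.928  2.419  7.875] [0.368 0.009 0.26 ] 0.140344798040739
-0.496 [-2.439  3.469  6.932] [ 0.417 -0.089  0.235] 0.14004328655000345
-0.392 [-0.649  2.706  8.682] [ 0.424 -0.082  0.168] 0.13786879159539575
-0.288 [-2.195  2.275  9.226] [ 0.369 -0.1    0.138] 0.13939653767302204
18.775
20.125 [-0.684  0.299  1.643  0.185  0.963  1.114]
side rail [0.   0.15] 0 | flat [ 0.001  0.15  -0.307] 182 rms 0.00044123012313673104 | wing a,phi,y [-0.253  0.19  -0.18 ] 312 rms 0.0007975062172823249
top rail [-0.001  0.149] 68 | flat [-0.001  0.15  -0.297] 236 rms 0.0009100170141182307 | wing a,phi,y [-0.273  0.215 -0.177] 56 rms 0.000730038122327898
```

View pics/turned.png

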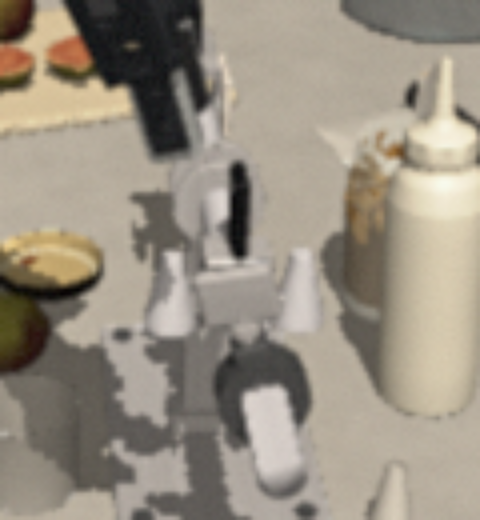

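The wing is now nearly upright at crop (235,290), close to the flat's direction. Using each camera's own rail centre, the collar is at about -0.273 and the flat at about -0.292. I'll nudge the last 0.02 rad and re-measure.

```bash
cat > fit2.py <<'E'
from h import *
def angles(F,a0,ph0):
    out=[]
    for c,cc in(("side",(.001,.1502)),("top",(-.0009,.1496))):
        L=ST.loc(F[c]).reshape(-1,3); L=L[np.isfinite(L).all(1)]
        fl=L[(abs(L[:,0])<.03)&(abs(L[:,2]-.15)<.02)&(((L[:,1]>-.160)&(L[:,1]<-.130))|((L[:,1]>-.236)&(L[:,1]<-.198)))]
        d=L-[cc[0],-.18,cc[1]]; rr=np.hypot(d[:,0],d[:,2]); s=(rr>.034)&(rr<.075)&(abs(d[:,1])<.028)&(d[:,2]>-.01)
        w=wingfit(L[s],cc,a0,ph0).x; out.append((flatfit(fl).x[2],*w)); print(c,"flat,a,phi,y",np.round(out[-1],3))
    return np.array(out)
E
python3 - <<'E'
from fit2 import *
np.set_printoptions(precision=3,suppress=True)
Y,ph=-.1795,.195
F={c:np.load("last_%s.npy"%c) for c in("side","top")}; angles(F,-.27,.19)
go(.07,Y,-.28,ph,-1,v=.2); go(.036,Y,-.28,ph,-1,v=.1); m.set_gripper(0,30); print(m.current_grip_width(),m.current_force())
go(.036,Y,-.306,ph,-1,v=.05); print(m.current_force()); m.dwell(.1)
m.set_gripper(.35); go(.13,Y,-.292,ph,-1,v=.2)
angles(frames(4),-.29,.19); print(m.current_time())
E
```

```text
side flat,a,phi,y [-0.307 -0.268  0.186 -0.18 ]
top flat,a,phi,y [-0.297 -0.277  0.215 -0.177]
0.08853958544189239 [-2.337  4.448 10.523]
[-3.85   3.881 10.713]
side flat,a,phi,y [-0.285 -0.287  0.202 -0.18 ]
top flat,a,phi,y [-0.289 -0.289  0.277 -0.177]
23.1333
```

The collar (-0.288) now matches the flat (about -0.29). Now I'll tighten the screw.

```bash
python3 - <<'E'
from fit2 import *
np.set_printoptions(precision=3,suppress=True)
Y,al,ph=-.1795,-.290,.22; R0=.0375
ax=ST.rot(al,0,-1)[:,0]
go(.07,Y,al,ph,-1,v=.2); go(R0,Y,al,ph,-1,v=.1); m.set_gripper(0,35); print(m.current_grip_width(),m.current_force())
for p in list(np.linspace(ph,1.5,6)[1:])+[1.55,1.59,1.63,1.66]:
    m.move_ptp(*pose(R0,Y,al,p,-1)); T=m.current_ft_torque()@ax; print(round(p,2),"T",round(T,3),m.current_force(),round(m.current_grip_width(),3),round(m.current_time(),2))
    if p>1.56 and abs(T)>.6: break
m.dwell(.1); m.set_gripper(.35); go(.075,Y,al,p,-1,v=.1); go(.16,Y,al,p,-1,v=.2)
q=m.current_ee_pos(); m.move_l([q[0]-.1,q[1]-.05,q[2]+.08],None,.25)
angles(frames(4),-.29,1.5); print(m.current_time())
a=cv2.imread("pics/last_side.png")[110:290,190:340]; b=cv2.imread("pics/last_top.png")[110:230,180:380]
a=cv2.resize(a,None,fx=2.5,fy=2.5); b=cv2.resize(b,None,fx=2,fy=2); o=np.zeros((450,780,3),np.uint8); o[:,:375]=a; o[:240,380:780]=b; cv2.imwrite("pics/tight.png",o)
E
```

```text
0.08849917805800707 [-1.563  2.524  6.4  ]
0.48 T 0.118 [-2.538  2.736  6.711] 0.086 24.73
0.73 T 0.034 [-1.362  3.902  6.767] 0.087 25.07
0.99 T 0.011 [-2.335  3.563  6.757] 0.086 25.43
1.24 T 0.003 [-2.49   2.015  7.34 ] 0.085 25.77
1.5 T 0.033 [-3.195  2.534  6.884] 0.088 26.12
1.55 T 0.02 [-2.789  3.224  6.644] 0.089 26.38
1.59 T -0.242 [-3.536  4.105  6.845] 0.083 26.62
1.63 T -0.703 [-3.492  3.731  7.121] 0.085 26.88
side flat,a,phi,y [-0.304 -0.285  1.591 -0.18 ]
top flat,a,phi,y [-0.303 -0.285  1.559 -0.178]
29.525
```

View pics/tight.png

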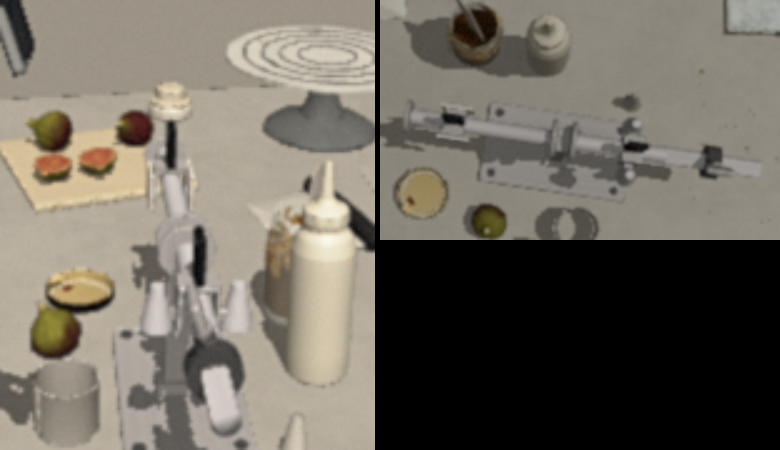

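The wing now lies along the rail at crop (710,155), and the screw reached its stop. The hanger hangs properly, the bystanders have not moved, and the robot is clear.

```bash
python3 -c "
from bench import manip as m
m.sign_off(); print(m.current_time())"
```

```text
the job is handed in; nothing more can be done
the job is handed in; nothing more can be done
```

The job is done and handed in, with the robot clear, at about 29.5 s on the robot clock. No verdict was reported.

- **Nozzle hanger:** I lifted it over the end stops, hung it on the storage rail about 83 mm from the pillar's centre, and let go. Its tab top measured about 56 mm above the rail's axis, as it should when hung properly.
- **Stop collar:** The first turn left it about 0.02 rad short, so I nudged it once more. Before tightening, both cameras had it level with the flat to within about 0.002 rad.
- **Wing screw:** I tightened it only after that, until the stop resisted at about 0.7 N m. It measured 1.56 to 1.59 rad, where 1.57 is tight.
- **Tag hanger and bystanders:** They look unmoved in the last pictures, by eye only.

**Checks that disagreed:**
- **Final collar angle:** It read -0.285 rad. The flat readings scattered between -0.27 and -0.31 over the run, and the last two were about -0.303. The remaining error is therefore at most about 0.02 rad, within the measurement noise.
- **First pinch of the wing:** It closed on about 12 mm instead of 8 mm, probably too deep over the boss. The later pinches, set slightly farther out, gave about the same reading as the 8 mm tab had.

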